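# Free the seized bolt on the pump guard door

### The arm

A 6-joint arm with a two-finger parallel gripper is mounted at the origin on the work surface. World frame = base frame: x ahead of the robot, y to its left, z up, the work surface at z = 0. Lengths are in m, angles in rad, forces in N, time in s.
With the tool pointing down it reaches from about 0.225 to 0.875 m from the base axis. Payload 3.4 kg.
Tool frame: the origin (TCP) lies at the very end of the fingers, on their centre line; the grasp point (between the pads) lies 19 mm behind it; z points along the fingers, y is the direction in which the jaws open and shut (so a half turn about z gives the same grasp; the last joint's range is limited). The gripper opens to 85 mm and grips with 20 to 120 N. Pads are 22 mm wide; open, the fingers measure 114 mm over their backs; the gripper's body (76 mm by 85 mm) begins 54 mm behind the grasp point. The pads swing forward as they close: fully open they stand 13 mm farther back than shut.
Start: joints at [1.155, 0.276, 1.505, -0, 1.361, -0.121], TCP at [0.167, 0.55, 0.195] pointing down, gripper open.
Joint ranges: [-2.89, 2.89], [-0.75, 2.08], [0.22, 2.7], [-1.18, 4.32], [0.11, 2.71], [-2.7, 2.7]. Speed limits (rad/s): [2.57, 2.57, 3.14, 3.14, 3.14, 3.14].

### API

Orientations are given as a unit quaternion [w, x, y, z].
In Python, from rig import manip, viewer, job gives the robot as it stands.
- The arm moves only by the shell command python3 -m crank 'ROWS' [OPENING] [FORCE]. ROWS is JSON, a list of rows, each a list of 6 numbers: the shift along the tool's x, y, z in m, then the turn, a rotation vector about the tool's x, y, z in degrees. In form: [[dx, dy, dz, rx, ry, rz], ...]. A call has 1 to 20 rows; each row is the pose to reach, as a shift and turn from the pose measured when the call began, along the tool's axes at that moment; what a row does not reach only later rows make up. A row lasts 1/8 s, in which the tool goes at most 62.5 mm and 10.7 degrees, less where a joint would pass 70% of its speed; a pose out of reach is approached as far as the arm can. A call with a gripper value outside its range is refused whole. OPENING is the opening, from 0 (shut) to 1 (fully open), set as the call begins (- or left out, the last holds). The fingers move at their own pace and stop on an object; FORCE is the grip in N (left out, the last holds). Time passes only in rows, so rows that repeat a pose let the fingers close. It gives the time, the measured TCP pose, the force and the opening at its end, in the units of the state.
- manip.get_state(): the state, without advancing time (a new reading comes with each control period).
- viewer.get_image(name): name is "side" or "top"; returns a dict with "frame" (400x640x3 uint8, blue, green, red), "range_z" (400x640 float32, m along the optical axis (not along the pixel's ray), 0 where there is no reading), "intrinsics" (3x3 intrinsics, pixels), "world_from_camera" (4x4, takes a point from camera to world coordinates). Camera axes: x right, y up, looking along -z (the intrinsics and any distortion apply to the point x, -y, -z); pixel columns grow to the right and rows downward; lengths in m; the calibration is good to about 2 mm. A picture is of the moment at which its call begins.
- job.sign_off(): hands the job in, once; it reports no verdict.
The state is a dict: "clock": time; "qpos": joint angles; "qd": joint speeds; "effort": joint torques, N m; "position": TCP position; "ee_rot": TCP orientation; "contact_force": force on the tool from outside, world axes, zero at the start; "moment": the same for the moment, N m; "width": finger opening in m.
Only numpy, scipy, OpenCV 4.12 (cv2) and the standard library are available. Lean on these libraries where they do the work, as an engineer would, in place of code of your own. Each camera call takes 0.05 s, during which the arm holds its last target. There are 200 camera calls.

### The job

The thick slide bolt with the flat upright tab, on the plain guard door, is rusted stiff. Work it loose with short back-and-forth strokes - pull until it binds, push it right back home, pull again - until it runs, then leave it drawn fully back and let go of it. Leave the thin bolt with the ball knob on the slatted door where it is.

Things in the scene. Friction and masses are not known exactly. Their poses are not given: they have to be found in the camera images.
- tab_bolt (a joint): seized bolt's travel, m: 0 home, 0.070 fully drawn (hard stops); starts at 0 to 0.004. Drag 5 to 10 N both ways; stays where left. Rust stops it dead at about 0.016 on the first pull, however hard pulled (use under 25 N); pushed back to within 5 mm of home, it next runs to about 0.030, pushed back again to 0.044, and after a third push home to 0.070. Shorter back strokes do not loosen it.
- tab (a point): centre of the seized bolt's grip, moving with it: upright flat rusty tab 14 mm thick along the bolt, 30 mm wide across, top 80 mm above the bench; this point 62 mm above it. Axes as plain_door. It stands on a 16 mm rod (axis 21 mm high). Strap guides 34 mm high flank the tab, 7 mm away at either end of the travel: from above, keep fingertips 38 mm or more over the bench.
- plain_door: door of the seized bolt: plain grey steel leaf without slats, 256 x 150 x 10 mm, fixed flat on the bench against a dark frame bar 40 mm wide (300 mm in all). Origin: centre of the whole, at bench height. z up; +x along the bolt from leaf to frame bar. The bolt is drawn along -x, roughly towards the robot. Bolt home: tab at x +40 mm, y 0.
- ball (a point): centre of the 24 mm ball knob, 66 mm above the bench, on the thin bolt (10 mm rod) of the other door, which is equally big and has rows of dark slats. This bolt slides easily and is to be left alone.

How it is judged:
On the way, in this order (a step that is already met when the one before it is completed fails the run):
1. the seized bolt is pulled out to its first bind (value of joint tab_bolt above 0.012 m), for 0.05 s.
2. it is pushed back home (value of joint tab_bolt below 0.011 m), for 0.05 s.
3. it is pulled farther, to its second bind (value of joint tab_bolt above 0.025 m), for 0.05 s.
4. it is pushed back home again (value of joint tab_bolt below 0.014 m), for 0.05 s.
At the end, for the whole second after the job is handed in: The tab bolt rests drawn fully back, within 10 mm of its outer stop (joint value above 0.060), released; the ball-knob bolt is within 10 mm of where it was (value of joint tab_bolt above 0.06 m and velocity of joint tab_bolt below 0.005 m/s and distance of ball from where it was at the start of the episode below 0.01 m); the robot touches nothing.
It fails at once if the ball-knob bolt is moved by more than 10 mm (distance of ball from where it was at the start of the episode above 0.01 m).
It also fails if it takes over 42 s, if anything falls off the work surface, if the arm or the gripper's body presses on something with over 40 N, if the wrist force passes 120 N, or if a joint passes its speed limit or range.

## Working session

There is one attempt and no reset: what is moved stays moved. The work goes in short steps, Python scripts to look and compute and a shell command to move; the robot and the scene stay as the last step left them, time stands still between calls to the robot, and variables do not carry over. Pictures are saved under pics/ and viewed, about 8 in all and at most 12, crops included, and the job is handed in when it is done.

```bash
mkdir -p pics; cat > h.py <<'E'
import numpy as np,cv2
from rig import manip,viewer,job
def grab(n):
    d=viewer.get_image(n); return d
def pts(d):
    K=np.array(d["intrinsics"]);T=np.array(d["world_from_camera"]);z=d["range_z"]
    v,u=np.mgrid[:z.shape[0],:z.shape[1]]
    P=np.stack([(u-K[0,2])/K[0,0]*z,-(v-K[1,2])/K[1,1]*z,-z],-1)
    W=P@T[:3,:3].T+T[:3,3]; W[z==0]=np.nan
    return W
E
python3 - <<'E'
from h import *
s=manip.get_state();print(s)
for n in("top","side"):
    d=grab(n);cv2.imwrite(f"pics/{n}0.png",d["frame"]);np.savez(f"{n}0.npz",W=pts(d),f=d["frame"]);print({k:v for k,v in d.items() if k not in("frame","range_z")}, np.mean(d["range_z"]>0))
E
```

```text
{'clock': 0.0, 'qpos': array([ 1.15496136e+00,  2.76606180e-01,  1.50613119e+00, -2.78576699e-05,
        1.36070461e+00, -1.20999982e-01]), 'qd': array([ 0.00202161, -0.00034219,  0.00078846,  0.0003285 , -0.00087056,
       -0.00078097]), 'effort': array([ 1.18800135e-04, -4.16754985e+01, -2.45805216e+01, -3.53225705e-04,
        1.11157107e-02, -1.24361219e-05]), 'position': array([0.16685786, 0.54963505, 0.19443417]), 'ee_rot': array([-2.32094115e-04,  1.46881177e-01,  9.89153711e-01, -8.95165256e-04]), 'contact_force': array([ 0.01890275, -0.13591728,  0.70915391]), 'moment': array([ 0.0208192 , -0.0530399 , -0.01830322]), 'width': 0.08555927491373819}
{'intrinsics': array([[517.99222388,   0.        , 316.03387765],
       [  0.        , 517.99222388, 208.08388331],
       [  0.        ,   0.        ,   1.        ]]), 'world_from_camera': array([[ 0.00496319,  0.99025126, -0.13920422,  0.48811072],
       [-0.99979227,  0.002162  , -0.0202669 , -0.01061934],
       [-0.01976837,  0.1392759 ,  0.99005628,  0.85820882],
       [ 0.        ,  0.        ,  0.        ,  1.        ]])} 0.99575390625
{'intrinsics': array([[425.55053003,   0.        , 321.54226358],
       [  0.        , 425.55053003, 200.53800592],
       [  0.        ,   0.        ,   1.        ]]), 'world_from_camera': array([[ 0.96967655,  0.1222006 , -0.21164686,  0.40999196],
       [-0.24396307,  0.5352835 , -0.80867397, -0.60012913],
       [ 0.01447063,  0.83578621,  0.5488643 ,  0.46319064],
       [ 0.        ,  0.        ,  0.        ,  1.        ]])} 0.995890625
```

View pics/top0.png

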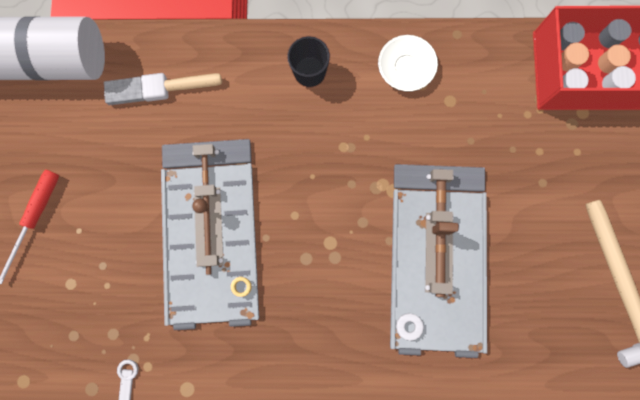

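View pics/side0.png

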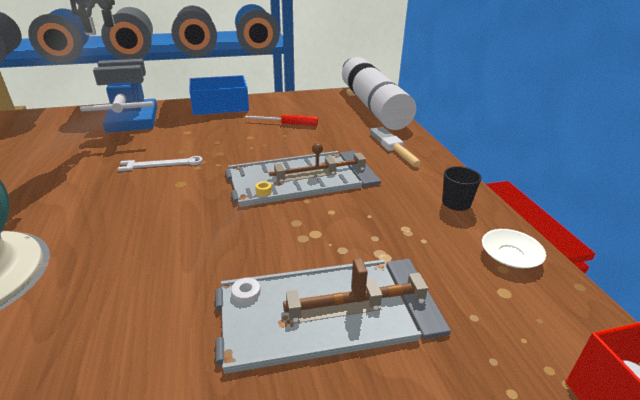

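The top view shows the plain door at about (440,260), with its tab at (446,227) near the front guide. The slatted door with the ball knob is at (208,230). Next I'll measure the tab and the door axis.

```bash
python3 - <<'E'
from h import *
for n,(u0,u1,v0,v1) in dict(top=(385,495,155,360),side=(205,450,240,375)).items():
    q=np.load(n+"0.npz");W=q["W"][v0:v1,u0:u1].reshape(-1,3);f=q["f"][v0:v1,u0:u1].reshape(-1,3).astype(int)
    t=W[(W[:,2]>.055)&(W[:,2]<.1)]
    print(n,"tab",len(t),np.median(t,0),t.min(0),t.max(0))
    tt=W[(W[:,2]>.072)&(W[:,2]<.1)];print("top",len(tt),tt.mean(0),tt.min(0),tt.max(0))
    g=W[(W[:,2]>.005)&(W[:,2]<.02)][:,:2].astype(np.float32)
    print("door",cv2.minAreaRect(g))
    r=W[(W[:,2]>.024)&(W[:,2]<.034)][:,:2];r0=r.mean(0);u,s,vt=np.linalg.svd(r-r0);print("rod",r0,vt[0],len(r))
    if n=="top":
        b=q["W"][190:225,190:215].reshape(-1,3);b=b[b[:,2]>.055];print("ball",b.mean(0))
E
```

```text
top tab 224 [ 0.56809078 -0.1930078   0.07847493] [ 0.56195158 -0.2088021   0.05520499] [ 0.5763434  -0.17958362  0.08207663]
top 184 [ 0.56915119 -0.1939844   0.07878952] [ 0.56218532 -0.2088021   0.07226674] [ 0.57599374 -0.17958362  0.08207663]
door ((0.5251310467720032, -0.19651508331298828), (0.1565544158220291, 0.30931544303894043), 87.89559173583984)
rod [ 0.56375743 -0.19301494] [-0.99752507  0.07031175] 1193
ball [0.60145762 0.18412349 0.07348553]
side tab 335 [ 0.56749622 -0.20437759  0.07463596] [ 0.56280489 -0.21288707  0.05511483] [ 0.57709106 -0.18192725  0.07981519]
top 188 [ 0.56921777 -0.19927487  0.07726189] [ 0.56284876 -0.21280945  0.07203055] [ 0.57709106 -0.18192725  0.07981519]
door ((0.5260970592498779, -0.19425183534622192), (0.1534900963306427, 0.30876708030700684), 87.81562805175781)
rod [ 0.56787628 -0.19923876] [-0.99931441  0.03702315] 1449
```

```bash
R='[-0.601,-0.596,0.05,0,0,75.3]'; python3 -m crank '[[-0.601,-0.596,0.05,0,0,75.3],[-0.601,-0.596,0.05,0,0,75.3],[-0.601,-0.596,0.05,0,0,75.3],[-0.601,-0.596,0.05,0,0,75.3],[-0.601,-0.596,0.05,0,0,75.3],[-0.601,-0.596,0.05,0,0,75.3],[-0.601,-0.596,0.05,0,0,75.3],[-0.601,-0.596,0.05,0,0,75.3],[-0.601,-0.596,0.05,0,0,75.3],[-0.601,-0.596,0.05,0,0,75.3],[-0.601,-0.596,0.05,0,0,75.3],[-0.601,-0.596,0.05,0,0,75.3],[-0.601,-0.596,0.05,0,0,75.3],[-0.601,-0.596,0.05,0,0,75.3],[-0.601,-0.596,0.05,0,0,75.3],[-0.601,-0.596,0.05,0,0,75.3],[-0.601,-0.596,0.05,0,0,75.3]]' 1 40
python3 - <<'E'
from h import *
from scipy.spatial.transform import Rotation as R
s=manip.get_state();print(s["qpos"],s["position"],R.from_quat(np.roll(s["ee_rot"],-1)).as_matrix().round(4))
d=grab("side");cv2.imwrite("pics/side1.png",d["frame"])
E
```

```text
clock: 2.22
position: [0.568, -0.1939, 0.1455]
ee_rot: [-0.0, 0.72, 0.694, -0.001]
contact_force: [0.8, 0.4, 0.6]
width: 0.0855
[-4.43931159e-01  3.44602230e-01  1.52967140e+00 -1.42593840e-03
  1.26799702e+00 -4.06411804e-01] [ 0.56803949 -0.19390964  0.14549873] [[ 3.710e-02  9.993e-01 -1.200e-03]
 [ 9.993e-01 -3.710e-02 -9.000e-04]
 [-1.000e-03 -1.200e-03 -1.000e+00]]
```

View pics/side1.png

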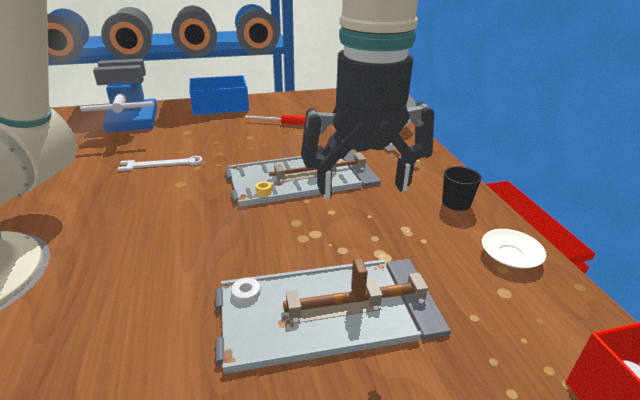

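The open gripper is above the tab at (359,280), with its jaws in line with the bolt. Now I'll lower it and then close.

```bash
python3 -m crank '[[0,0.001,0.05,0,0,0],[0,0.001,0.08,0,0,0],[0,0.001,0.1,0,0,0],[0,0.001,0.1,0,0,0]]' 1 50
python3 -m crank '[[0,0,0,0,0,0],[0,0,0,0,0,0],[0,0,0,0,0,0],[0,0,0,0,0,0],[0,0,0,0,0,0],[0,0,0,0,0,0],[0,0,0,0,0,0],[0,0,0,0,0,0]]' 0 50
python3 - <<'E'
from h import *
d=grab("side");cv2.imwrite("pics/side2.png",cv2.resize(d["frame"][180:380,200:460],None,fx=2,fy=2))
E
```

```text
clock: 2.78
position: [0.5676, -0.1926, 0.0445]
ee_rot: [-0.002, 0.72, 0.694, -0.001]
contact_force: [0.3, 0.2, -0.2]
width: 0.0854
clock: 3.78
position: [0.5676, -0.1926, 0.0445]
ee_rot: [-0.002, 0.72, 0.694, -0.001]
contact_force: [0.3, -0.1, -0.8]
width: 0.0002
```

View pics/side2.png

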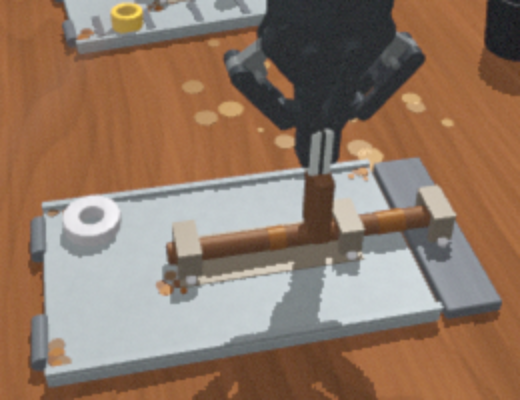

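The jaws shut fully (width 0) without touching the tab. In the crop the fingertips end at (318,172), right at the tab top, so I'll check where they are in depth.

```bash
python3 - <<'E'
from h import *
for n in("side","top"):
    d=grab(n);W=pts(d);q=np.load(n+"0.npz")
    if n=="side":
        for v in range(244,304,5): print(v,[W[v,u].round(3).tolist() for u in(353,359,364)])
    else: cv2.imwrite("pics/top3.png",cv2.resize(d["frame"][150:350,360:520],None,fx=3,fy=3))
    Wf=W.reshape(-1,3)
    m=(abs(Wf[:,0]-.568)<.03)&(abs(Wf[:,1]+.195)<.05)&(Wf[:,2]>.03)&(Wf[:,2]<.14)
    for lo in np.arange(.03,.14,.01):
        p=Wf[m&(Wf[:,2]>=lo)&(Wf[:,2]<lo+.01)]
        if len(p):print(n,round(lo,2),len(p),p.min(0).round(3),p.max(0).round(3))
E
```

```text
244 [[0.556, -0.204, 0.123], [0.564, -0.205, 0.122], [0.572, -0.201, 0.117]]
249 [[0.558, -0.2, 0.11], [0.564, -0.204, 0.113], [0.57, -0.206, 0.113]]
254 [[0.558, -0.199, 0.101], [0.565, -0.204, 0.104], [0.572, -0.204, 0.103]]
259 [[0.559, -0.199, 0.093], [0.565, -0.205, 0.096], [0.573, -0.203, 0.094]]
264 [[0.561, -0.196, 0.081], [0.566, -0.204, 0.087], [0.573, -0.205, 0.086]]
269 [[0.564, -0.189, 0.065], [0.566, -0.205, 0.079], [0.573, -0.206, 0.079]]
274 [[0.563, -0.191, 0.058], [0.565, -0.209, 0.074], [0.571, -0.212, 0.075]]
279 [[0.564, -0.192, 0.05], [0.565, -0.211, 0.066], [0.572, -0.212, 0.066]]
284 [[0.563, -0.195, 0.043], [0.566, -0.211, 0.057], [0.573, -0.21, 0.054]]
289 [[0.563, -0.196, 0.034], [0.566, -0.211, 0.048], [0.573, -0.211, 0.047]]
294 [[0.563, -0.198, 0.026], [0.567, -0.211, 0.038], [0.574, -0.212, 0.038]]
299 [[0.562, -0.204, 0.022], [0.567, -0.212, 0.03], [0.575, -0.21, 0.026]]
side 0.03 249 [ 0.563 -0.214  0.03 ] [ 0.598 -0.18   0.04 ]
side 0.04 78 [ 0.563 -0.213  0.04 ] [ 0.575 -0.185  0.05 ]
side 0.05 87 [ 0.563 -0.213  0.05 ] [ 0.577 -0.184  0.06 ]
side 0
[... 407 characters left out ...]
3 ]
side 0.13 369 [ 0.538 -0.209  0.13 ] [ 0.598 -0.181  0.14 ]
top 0.03 114 [ 0.542 -0.198  0.03 ] [ 0.598 -0.18   0.04 ]
top 0.04 13 [ 0.563 -0.188  0.041] [ 0.576 -0.18   0.049]
top 0.05 16 [ 0.563 -0.192  0.05 ] [ 0.576 -0.18   0.058]
top 0.06 13 [ 0.563 -0.184  0.061] [ 0.575 -0.18   0.07 ]
top 0.07 23 [ 0.564 -0.183  0.071] [ 0.576 -0.18   0.08 ]
top 0.08 14 [ 0.555 -0.185  0.085] [ 0.573 -0.181  0.09 ]
top 0.09 18 [ 0.554 -0.185  0.09 ] [ 0.574 -0.181  0.1  ]
top 0.1 12 [ 0.554 -0.187  0.1  ] [ 0.568 -0.18   0.108]
top 0.11 1 [ 0.554 -0.185  0.112] [ 0.554 -0.185  0.112]
top 0.12 13 [ 0.539 -0.185  0.122] [ 0.561 -0.178  0.13 ]
top 0.13 39 [ 0.538 -0.19   0.131] [ 0.547 -0.178  0.139]
```

View pics/top3.png

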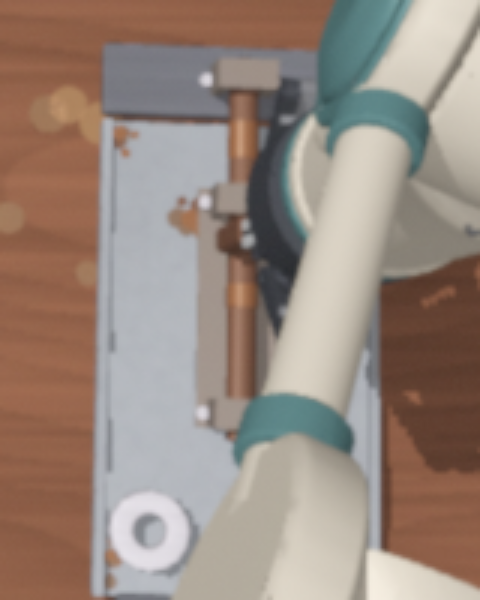

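Below z≈0.08 only the tab is visible, so the real fingertips seem to end about 35 mm above the reported TCP. I'll raise the gripper and measure that offset.

```bash
python3 -m crank '[[0,0,-0.03,0,0,0],[0,0,-0.06,0,0,0],[0,0,-0.06,0,0,0]]' 0 50
cat > m.py <<'E'
from h import *
import sys
s=manip.get_state();print(s["position"],s["width"],s["qpos"])
d=grab("side");W=pts(d).reshape(-1,3);cv2.imwrite("pics/"+sys.argv[1],cv2.resize(d["frame"][120:380,200:460],None,fx=2,fy=2))
m=(abs(W[:,0]-.568)<.05)&(abs(W[:,1]+.195)<.05)
for lo in np.arange(.03,.2,.01):
    p=W[m&(W[:,2]>=lo)&(W[:,2]<lo+.01)]
    if len(p):print(round(lo,2),len(p),p.min(0).round(3),p.max(0).round(3))
E
python3 m.py side4.png
```

```text
clock: 4.3
position: [0.5698, -0.1935, 0.107]
ee_rot: [0.001, 0.72, 0.694, -0.0]
contact_force: [0.4, -0.0, -0.3]
width: -0.0003
[ 0.56979555 -0.1934727   0.10701631] -0.0002644840956713369 [-4.41995214e-01  3.74203810e-01  1.58508459e+00 -1.49440448e-03
  1.18036038e+00 -4.05659454e-01]
0.03 277 [ 0.563 -0.214  0.03 ] [ 0.601 -0.181  0.04 ]
0.04 79 [ 0.563 -0.212  0.04 ] [ 0.575 -0.184  0.05 ]
0.05 88 [ 0.563 -0.212  0.05 ] [ 0.577 -0.185  0.06 ]
0.06 85 [ 0.563 -0.213  0.06 ] [ 0.575 -0.183  0.07 ]
0.07 203 [ 0.563 -0.212  0.07 ] [ 0.578 -0.182  0.08 ]
0.08 1 [ 0.569 -0.2    0.081] [ 0.569 -0.2    0.081]
0.14 53 [ 0.558 -0.206  0.143] [ 0.582 -0.196  0.15 ]
0.15 156 [ 0.556 -0.207  0.15 ] [ 0.582 -0.186  0.16 ]
0.16 160 [ 0.555 -0.206  0.16 ] [ 0.583 -0.186  0.17 ]
0.17 161 [ 0.556 -0.206  0.17 ] [ 0.583 -0.188  0.18 ]
0.18 225 [ 0.538 -0.208  0.18 ] [ 0.599 -0.187  0.19 ]
0.19 539 [ 0.531 -0.209  0.19 ] [ 0.607 -0.182  0.2  ]
```

View pics/side4.png

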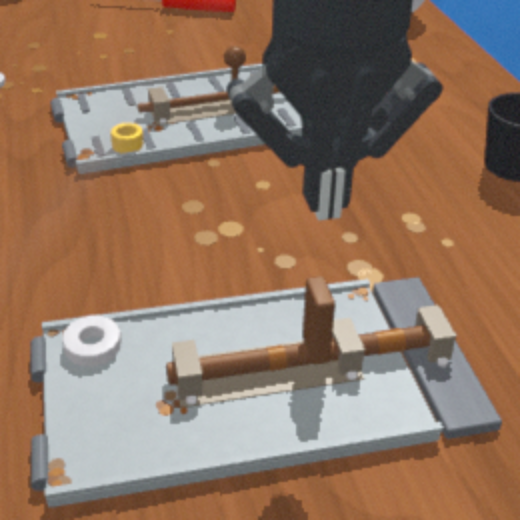

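The tips sit at z≈0.143 while the reported TCP is 0.107, so the true tip is about 36 mm above the reported value. X and Y agree. I'll open and go down to a true tip height of about 0.050 (reported 0.014), in steps, watching the force.

```bash
python3 -m crank '[[0,0,0,0,0,0],[0,0,0,0,0,0],[0,0,0,0,0,0],[0,0,0,0,0,0],[0,0,0,0,0,0],[0,0,0,0,0,0],[-0.002,0,0.04,0,0,0],[-0.002,0,0.06,0,0,0],[-0.002,0,0.075,0,0,0],[-0.002,0,0.085,0,0,0],[-0.002,0,0.093,0,0,0],[-0.002,0,0.093,0,0,0]]' 1 50
python3 -m crank '[[0,0,0,0,0,0],[0,0,0,0,0,0],[0,0,0,0,0,0],[0,0,0,0,0,0],[0,0,0,0,0,0],[0,0,0,0,0,0],[0,0,0,0,0,0],[0,0,0,0,0,0]]' 0 50
python3 m.py side5.png
```

```text
clock: 5.85
position: [0.5681, -0.1949, 0.0121]
ee_rot: [-0.001, 0.72, 0.694, -0.001]
contact_force: [-0.4, 0.4, -0.1]
width: 0.0855
clock: 6.85
position: [0.5692, -0.195, 0.0126]
ee_rot: [0.0, 0.72, 0.694, -0.0]
contact_force: [3.7, 2.0, 3.7]
width: 0.0129
[ 0.56916746 -0.19501969  0.01258768] 0.012856845191270378 [-4.45139042e-01  4.66044526e-01  1.70040701e+00 -1.02901549e-03
  9.75081235e-01 -4.08532229e-01]
0.03 244 [ 0.561 -0.214  0.03 ] [ 0.601 -0.181  0.04 ]
0.04 62 [ 0.555 -0.212  0.04 ] [ 0.581 -0.199  0.05 ]
0.05 140 [ 0.549 -0.213  0.05 ] [ 0.589 -0.191  0.06 ]
0.06 161 [ 0.549 -0.212  0.06 ] [ 0.589 -0.19   0.07 ]
0.07 289 [ 0.548 -0.212  0.07 ] [ 0.589 -0.182  0.08 ]
0.08 132 [ 0.544 -0.209  0.08 ] [ 0.598 -0.186  0.09 ]
0.09 305 [ 0.53 -0.21  0.09] [ 0.61  -0.183  0.1  ]
0.1 425 [ 0.523 -0.211  0.1  ] [ 0.615 -0.182  0.11 ]
0.11 356 [ 0.519 -0.214  0.11 ] [ 0.618 -0.183  0.12 ]
0.12 349 [ 0.519 -0.214  0.12 ] [ 0.618 -0.186  0.13 ]
0.13 386 [ 0.518 -0.215  0.13 ] [ 0.618 -0.196  0.14 ]
0.14 460 [ 0.518 -0.217  0.14 ] [ 0.618 -0.189  0.15 ]
0.15 521 [ 0.521 -0.217  0.15 ] [ 0.616 -0.186  0.16 ]
0.16 160 [ 0.528 -0.209  0.16 ] [ 0.609 -0.185  0.17 ]
0.17 176 [ 0.532 -0.233  0.17 ] [ 0.599 -0.185  0.18 ]
0.18 427 [ 0.532 -0.234  0.18 ] [ 0.602 -0.193  0.19 ]
0.19 459 [ 0.531 -0.234  0.19 ] [ 0.601 -0.191  0.2  ]
```

View pics/side5.png

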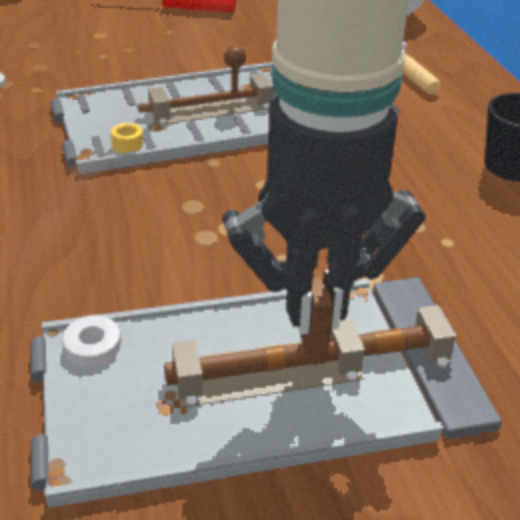

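The tab is gripped between the pads (width 13 mm, at crop (320,300)). I'll make the first pull along −tool y.

```bash
python3 -m crank '[[0,-0.004,0,0,0,0],[0,-0.008,0,0,0,0],[0,-0.012,0,0,0,0],[0,-0.014,0,0,0,0],[0,-0.015,0,0,0,0]]' 0 50
```

```text
clock: 7.52
position: [0.5561, -0.1945, 0.0126]
ee_rot: [0.002, 0.72, 0.694, 0.001]
contact_force: [7.7, 1.2, -1.0]
width: 0.0132
```

```bash
python3 -m crank '[[0,-0.003,0,0,0,0],[0,-0.004,0,0,0,0],[0,-0.004,0,0,0,0]]'
```

```text
clock: 7.9
position: [0.5545, -0.1945, 0.0126]
ee_rot: [0.003, 0.72, 0.694, 0.002]
contact_force: [8.9, 2.1, -1.3]
width: 0.0136
```

```bash
python3 -m crank '[[0,-0.003,0,0,0,0],[0,-0.005,0,0,0,0],[0,-0.005,0,0,0,0]]'
```

```text
clock: 8.28
position: [0.5541, -0.1945, 0.0127]
ee_rot: [0.006, 0.72, 0.694, 0.005]
contact_force: [15.1, 2.4, -5.0]
width: 0.0134
```

It's bound at x=0.554 with 15 N. Next is the push home.

```bash
python3 -m crank '[[0,0.004,0,0,0,0],[0,0.009,0,0,0,0],[0,0.014,0,0,0,0],[0,0.017,0,0,0,0],[0,0.018,0,0,0,0],[0,0.018,0,0,0,0]]'
```

```text
clock: 9.02
position: [0.5668, -0.1949, 0.0126]
ee_rot: [0.002, 0.72, 0.694, 0.002]
contact_force: [-5.8, -0.6, 8.0]
width: 0.0133
```

```bash
python3 -m crank '[[0,0.004,0,0,0,0],[0,0.006,0,0,0,0],[0,0.006,0,0,0,0]]'
python3 -m crank '[[0,-0.006,0,0,0,0],[0,-0.012,0,0,0,0],[0,-0.018,0,0,0,0],[0,-0.024,0,0,0,0],[0,-0.029,0,0,0,0],[0,-0.032,0,0,0,0],[0,-0.032,0,0,0,0]]'
```

```text
clock: 9.4
position: [0.5685, -0.1949, 0.0125]
ee_rot: [-0.001, 0.719, 0.695, -0.001]
contact_force: [-4.9, -0.2, 8.1]
width: 0.0131
clock: 10.28
position: [0.5399, -0.1939, 0.0126]
ee_rot: [0.002, 0.72, 0.694, 0.001]
contact_force: [10.2, 2.0, -2.7]
width: 0.0134
```

```bash
python3 -m crank '[[0,-0.004,0,0,0,0],[0,-0.005,0,0,0,0],[0,-0.005,0,0,0,0]]'
python3 -m crank '[[0,0.006,0,0,0,0],[0,0.012,0,0,0,0],[0,0.018,0,0,0,0],[0,0.024,0,0,0,0],[0,0.03,0,0,0,0],[0,0.034,0,0,0,0],[0,0.036,0,0,0,0],[0,0.036,0,0,0,0]]'
```

```text
clock: 10.65
position: [0.5399, -0.194, 0.0127]
ee_rot: [0.005, 0.72, 0.694, 0.004]
contact_force: [14.6, 2.0, -4.6]
width: 0.0132
clock: 11.65
position: [0.5707, -0.195, 0.0126]
ee_rot: [0.001, 0.72, 0.694, 0.001]
contact_force: [-6.1, -1.2, 7.0]
width: 0.0131
```

Second bind confirmed at 0.540, and the bolt is back home. Now the third pull, to about 0.044, then home again.

```bash
python3 -m crank '[[0,-0.008,0,0,0,0],[0,-0.016,0,0,0,0],[0,-0.024,0,0,0,0],[0,-0.032,0,0,0,0],[0,-0.04,0,0,0,0],[0,-0.046,0,0,0,0],[0,-0.05,0,0,0,0],[0,-0.05,0,0,0,0]]'
python3 -m crank '[[0,0.008,0,0,0,0],[0,0.016,0,0,0,0],[0,0.024,0,0,0,0],[0,0.032,0,0,0,0],[0,0.04,0,0,0,0],[0,0.046,0,0,0,0],[0,0.049,0,0,0,0],[0,0.049,0,0,0,0]]'
```

```text
clock: 12.65
position: [0.5252, -0.1934, 0.0127]
ee_rot: [0.005, 0.72, 0.694, 0.004]
contact_force: [13.8, 2.9, -3.2]
width: 0.0133
clock: 13.65
position: [0.5693, -0.1949, 0.0126]
ee_rot: [0.001, 0.72, 0.694, 0.001]
contact_force: [-4.5, -1.2, 6.1]
width: 0.0131
```

```bash
python3 -m crank '[[0,-0.01,0,0,0,0],[0,-0.02,0,0,0,0],[0,-0.03,0,0,0,0],[0,-0.04,0,0,0,0],[0,-0.05,0,0,0,0],[0,-0.06,0,0,0,0],[0,-0.067,0,0,0,0],[0,-0.072,0,0,0,0],[0,-0.073,0,0,0,0],[0,-0.073,0,0,0,0]]'
```

```text
clock: 14.9
position: [0.5011, -0.1925, 0.0127]
ee_rot: [0.005, 0.72, 0.694, 0.004]
contact_force: [15.0, 3.9, -3.9]
width: 0.013
```

The bolt has reached its outer stop (q≈0.069). I'll relax the pull, open and retreat.

```bash
python3 -m crank '[[0,0,0,0,0,0],[0,0,0,0,0,0],[0,0,0,0,0,0],[0,0,0,0,0,0],[0,0,0,0,0,0],[0,0,0,0,0,0],[0,0,-0.03,0,0,0],[0,0,-0.08,0,0,0],[0,0,-0.13,0,0,0],[0,0,-0.16,0,0,0],[0,0,-0.16,0,0,0],[0,0,-0.16,0,0,0]]' 1 50
python3 - <<'E'
from h import *
d=grab("side");cv2.imwrite("pics/side6.png",d["frame"])
W=pts(d)[240:375,205:450].reshape(-1,3);t=W[(W[:,2]>.06)&(W[:,2]<.085)];print(np.median(t,0),t.min(0),t.max(0))
q=np.load("side0.npz")["W"];b0=q[140:158,308:328].reshape(-1,3);b1=pts(d)[140:158,308:328].reshape(-1,3)
for b in(b0,b1):
    b=b[b[:,2]>.056];print(len(b),np.nanmean(b,0))
E
```

```text
clock: 16.4
position: [0.4985, -0.1919, 0.1717]
ee_rot: [0.004, 0.72, 0.694, 0.004]
contact_force: [-1.1, -0.0, -1.3]
width: 0.0855
[ 0.49891901 -0.20244012  0.07658239] [ 0.49279964 -0.21010435  0.06001184] [ 0.5077388  -0.17938317  0.08002959]
97 [0.60174694 0.17818661 0.06777693]
98 [0.6018337  0.17853073 0.06762383]
```

View pics/side6.png

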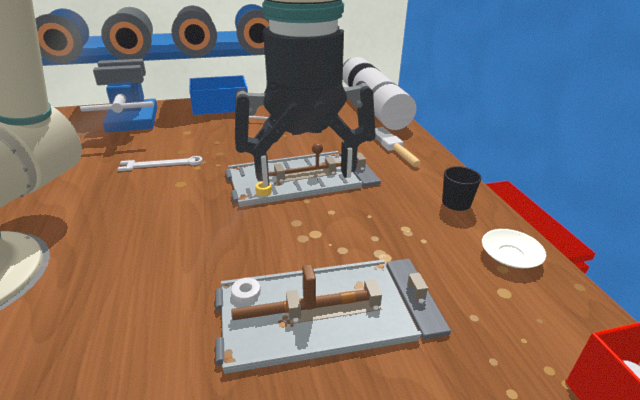

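The tab, at (308,285), has moved 70 mm from home and stands against the drawn-side guide. The gripper is clear, and the ball at (318,148) hasn't moved.

```bash
python3 -c "
from rig import job;print(job.sign_off())"
```

```text
the job is handed in; nothing more can be done
None
```

The seized bolt is worked loose and left drawn fully back, released, and the job is handed in at about 16.5 s. No verdict came back.

- **Strokes:** I gripped the tab along the bolt and pulled to binds at about 16, 30 and 45 mm, pushing it right home after each. The fourth pull ran to the outer stop. Pull forces read at the end of each stroke were about 15 N at most.
- **Last checks:** The side camera puts the tab about 70 mm from where it started. The ball knob reads within 0.5 mm of its start, and the gripper is open and well clear with near-zero force.
- **Disagreement:** The real fingertips, as seen by the camera, sit about 36 mm higher than the reported TCP. Because of this my first grasp closed on air just above the tab, touching nothing. I corrected for it and the second grasp held throughout.

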